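# Load a specimen carrier under the leaf spring of its guide

## Robot

A 6-joint arm with a two-finger parallel gripper is mounted at the origin on a cart in front of the work surface, level with it; the furniture and walls round the work are solid. World frame = base frame: x ahead of the robot, y to its left, z up, the work surface at z = 0. Lengths are in mm, angles in rad, forces in N, time in s.
With the tool pointing down it reaches from about 275 to 750 mm from the base axis. Payload 10.2 kg.
Tool frame: the origin (TCP) lies midway between the tips of the shut fingers; the grasp point (between the pads) lies 19 mm behind it; x points along the fingers, y is the direction in which the jaws open and shut, and the axes are right-handed (so a half turn about x gives the same grasp; the last joint's range is limited). The gripper opens to 85 mm and grips with 20 to 120 N. Pads are 22 mm wide; open, the fingers measure 114 mm over their backs; the gripper's body (76 mm by 85 mm) begins 54 mm behind the grasp point. The pads swing forward as they close: fully open they stand 13 mm farther back than shut.
Start: joints at [-1.357, 0.313, 1.498, -0, 1.331, -0.223], TCP at [222.086, -475.719, 192.794] pointing down, gripper open.
Joint ranges: [-2.94, 2.94], [-0.97, 2.17], [0.19, 2.56], [-1.23, 4.37], [0.02, 3.11], [-2.88, 2.88]. Speed limits (rad/s): [2.39, 2.39, 3.01, 3.14, 3.14, 3.14].

## Interface

Orientations are given as a unit quaternion [w, x, y, z].
In Python, from rig import sense, capture, get_calibration, finish_job gives the robot as it stands.
- The arm moves only by the tool jog_arm, never from a script. Its argument "increments" is a list of rows, each an object of numbers: "rx", "ry", "rz": the turn, a rotation vector about the tool's x, y, z in rad; "x", "y", "z": the shift along the tool's x, y, z in mm; "hand": the finger opening in mm, from 0 to 85.4. A call has 1 to 5 rows; each row shifts and turns the commanded pose from where the row before left it, along the tool's axes as they then stand; what a row does not reach is not made up. A row lasts 1/8 s, in which the tool goes at most 62.5 mm and 10.7 degrees, less where a joint would pass 70% of its speed; a pose out of reach is approached as far as the arm can. A call with a gripper value outside its range is refused whole. The fingers move at their own pace and stop on an object; "force" is the grip in N (left out, the last holds). Time passes only in rows, so rows that do not move let the fingers close. It gives the time, the measured TCP pose, the force and the opening at its end, in the units of the state.
- sense(): the state, without advancing time (a new reading comes with each control period).
- capture(name): name is "side" or "top"; returns the picture (480x640x3 uint8, red, green, blue); there is no depth.
- get_calibration(name): a dict with "camera_matrix" (3x3 intrinsics, pixels), "D" ([k1, k2, p1, p2, k3] as OpenCV has them; the pictures are not rectified), "R" (3x3) and "t" (3): a world point X has camera coordinates R X + t. Camera axes: x right, y down, z forward; pixel columns grow to the right and rows downward; lengths in mm; the calibration is good to about 2 mm. A picture is of the moment at which its call begins. get_calibration takes no time and is no camera call.
- finish_job(): hands the job in, once; it reports no verdict.
The state is a dict: "time_s": time; "joints": joint angles; "dq": joint speeds; "tau": joint torques, N m; "eef_pos": TCP position; "ee_rot": TCP orientation; "force": force on the tool from outside, world axes, zero at the start; "wrist_torque": the same for the moment, N m; "grip_width": opening from 0.0 (shut) to 1.0 (fully open).
Only numpy, scipy, OpenCV 4.12 (cv2) and the standard library are available. Lean on these libraries where they do the work, as an engineer would, in place of code of your own. Each camera call takes 0.05 s, during which the arm holds its last target.

## Task

With the fingertips, press the specimen carrier hard down on its finger deck so that it sinks on its sprung bed, and keep pressing while you push it along the guide, so that its tongue passes under the leaf spring and its front is fully home against the end block. Then take the hand away; the carrier stays under the spring. Only press and push: do not lift the carrier out of the guide, do not touch the leaf spring with the fingers, and leave the other things beside the guide where they are.

Things in the scene. Friction and masses are not known exactly. Their poses are not given: they have to be found in the camera images.
- guide: Fixed aluminium guide, 235 x 92 mm. Origin on the bench under the channel's centre line; x = push direction along the channel (guide spans x -100 to +135 mm), z up. Channel 53 mm wide inside; side walls 14 mm thick, tops 28 mm above the bench. End block at x 105 to 135, 44 mm high (screws to 54), carries the leaf spring; its face at x = 105 is the stop.
- lift_bed (a joint): Sprung, always level steel floor of the channel, under the carrier. 0 = up (floor 22 mm above the bench), 0.008 m = fully down (14 mm). Takes about 5 N to start it down, about 11 N to hold it fully down, and it rises again when let go. The carrier must be 5 mm or more down to enter under the spring.
- leaf_spring: Steel leaf spring, 34 mm wide, fixed on top of the end block. Origin at its root (guide x = 118 mm, 46 mm above the bench). It slopes down towards guide -x and ends in a blunt rolled curl, radius 6 mm, across the channel (axis at guide x = 75, z = 31 mm). A carrier at full height jams against the curl. Do not touch it with the fingers.
- spring_curl (a point): Lowest line of the leaf spring's curl, at its middle: guide x = 75 mm, 25 mm above the bench at rest. It springs up: about 2 N starts it, 1.5 N more per mm. With the carrier home below it and let go, it stands 2 to 5 mm higher.
- carrier: Loose white plastic carrier in the channel, 110 x 50 mm, about 250 g. Origin: centre of its underside; x = push direction, z up. Plate 10 mm thick; a cross shoulder at x 0 to +10 mm rises to 26 mm. Ahead of it the flat tongue with a paper specimen, to x = +55; behind it (x -55 to 0) the flat finger deck. Starts 6 to 34 mm short of the curl; home: origin at guide x = 50 mm.
- finger_deck (a point): Point on top of the carrier's finger deck, centre line, 22 mm behind the shoulder's upright rear face, 10 mm above the carrier's underside (32 mm above the bench when up). Press here; the fingers can bear against the shoulder as they push.
- tongue_front (a point): Lower front edge of the carrier's tongue, on the centre line (carrier x = +55 mm, z = 0).
- guide_stop (a point): Centre of the stop face of the end block at the height of the raised bed (guide x = 105 mm, z = 22 mm).
- weight_1: Loose brass calibration weight with a knob, 36 mm across, 40 mm high, standing beside the guide; origin at the centre of its underside. Leave it alone.
- rubber_stick_1: Loose pale rubber stick, 18 x 42 x 13 mm, lying beside the guide; origin at the centre of its underside. Leave it alone.
- collet: Loose small brass collet, 21 mm across, 27 mm high, standing beside the guide; origin at the centre of its underside. Leave it alone.

How it is judged (in metres and radians):
On the way, in this order (a step that is already met when the one before it is completed fails the run):
1. the carrier is pressed down on its bed, short of the spring (value of joint lift_bed above 0.0035 m and contact force between the fingers and carrier above 3 N and x of tongue_front in the frame of guide below 0.078 m), for 0.1 s.
2. the tongue is under the leaf spring's curl while the fingers still press the carrier (x of tongue_front in the frame of guide above 0.083 m and z of tongue_front in the frame of guide below 0.021 m and contact force between the fingers and carrier above 2 N), for 0.05 s.
At the end, for the whole second after the job is handed in: The carrier's front is within 5 mm of the end block's face, the carrier lies level (under 0.08 rad) and at rest on its bed below full height, and the leaf spring bears on it, its curl lifted by more than 1.2 mm; the robot is clear (x of tongue_front in the frame of guide above 0.1 m and z of tongue_front in the frame of guide below 0.021 m and z of carrier in the frame of guide below 0.022 m and angle between carrier's own z axis and vertical below 0.08 rad and z of spring_curl in the frame of guide above 0.0262 m and linear speed of carrier below 0.01 m/s); the robot touches nothing.
It fails at once if the carrier is lifted more than 8 mm above the raised bed (z of carrier in the frame of guide above 0.03 m).
It fails at once if the carrier is tipped over 0.3 rad (angle between carrier's own z axis and vertical above 0.3 rad).
It fails at once if the fingers touch the leaf spring (over 2 N) (contact force between the fingers and leaf_spring above 2 N).
It fails at once if a thing beside the guide is moved over 20 mm (distance of any of weight_1, rubber_stick_1, collet from where it was at the start of the episode above 0.02 m).
It also fails if it takes over 35 s, if anything falls off the work surface, if the arm or the gripper's body presses on something with over 40 N, if the wrist force passes 120 N, or if a joint passes its speed limit or range.

## Working session

There is one attempt and no reset: what is moved stays moved. The work goes in short steps, Python scripts to look and compute and a tool call to move; the robot and the scene stay as the last step left them, time stands still between calls to the robot, and variables do not carry over. Pictures are saved under pics/ and viewed, and the job is handed in when it is done.

Besides the shell and the picture viewer there is one more tool, called after "Request:" by a JSON object that holds its "op" and its "data", one argument or row to a line. jog_arm: Moves the arm, as the interface text tells. Its arguments: {"type":"object","properties":{"increments":{"type":"array","items":{"type":"object","properties":{"rx":{"type":"number"},"ry":{"type":"number"},"rz":{"type":"number"},"x":{"type":"number"},"y":{"type":"number"},"z":{"type":"number"},"hand":{"type":"number"}}}},"force":{"type":"number"}},"required":["increments"]}

```bash
mkdir -p pics
python3 - <<'E'
from rig import *
import cv2
for n in("side","top"):
    im=capture(n); cv2.imwrite(f"pics/{n}0.png",im[:,:,::-1]); c=get_calibration(n); print(n,c)
print(sense())
E
```

```text
side {'camera_matrix': array([[560.9339516 ,   0.        , 316.67763762],
       [  0.        , 560.9339516 , 243.50237689],
       [  0.        ,   0.        ,   1.        ]]), 'D': array([0.02475262, 0.        , 0.        , 0.        , 0.        ]), 'R': array([[ 9.97234180e-01, -7.43218162e-02, -5.08164104e-04],
       [-3.54381574e-02, -4.69469428e-01, -8.82237266e-01],
       [ 6.53309084e-02,  8.79815165e-01, -4.70804788e-01]]), 't': array([-520.61752939,    2.81645087,  932.90613409])}
top {'camera_matrix': array([[555.40186828,   0.        , 320.0926825 ],
       [  0.        , 555.40186828, 233.48880854],
       [  0.        ,   0.        ,   1.        ]]), 'D': array([-0.14325121,  0.        ,  0.        ,  0.        ,  0.        ]), 'R': array([[-0.02050893, -0.99977125, -0.00606813],
       [-0.98889751,  0.02117859, -0.14708224],
       [ 0.14717711,  0.00298426, -0.98910565]]), 't': array([-94.23625137, 501.96640497, 845.59818836])}
{'time_s': 0.1, 'joints': array([-1.35739904e+00,  3.13394574e-01,  1.49835634e+00, -1.71552160e-05,
        1.33101060e+00, -2.23369940e-01]), 'dq': array([-0.00123843, -0.0014528 , -0.00285123, -0.00051887,  0.00187646,
        0.00025951]), 'tau': array([ 3.15202342e-03, -4.12901223e+01, -2.60139084e+01, -2.14094939e-04,
        3.03735134e-03,  2.25275308e-06]), 'eef_pos': array([ 222.02036941, -475.43940966,  192.29385774]), 'ee_rot': array([-0.15278414, -0.69030797, -0.1536107 ,  0.69031563]), 'force': array([ 0.32178421, -0.09967482, -0.44313336]), 'wrist_torque': array([-0.01519334, -0.00363196, -0.01766751]), 'grip_width': 1.0014231860840075}
```

View pics/side0.png

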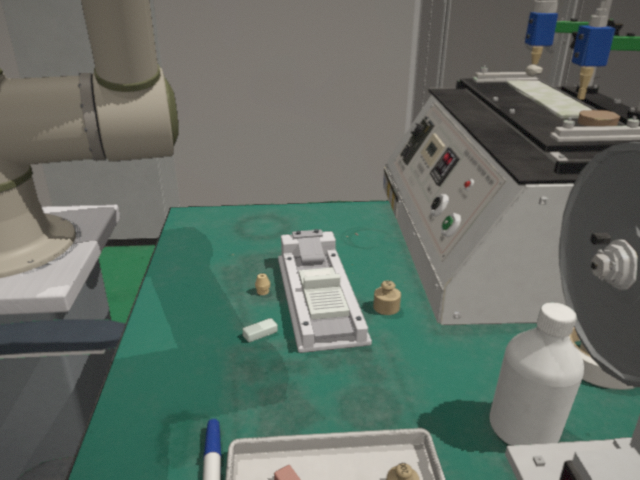

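View pics/top0.png

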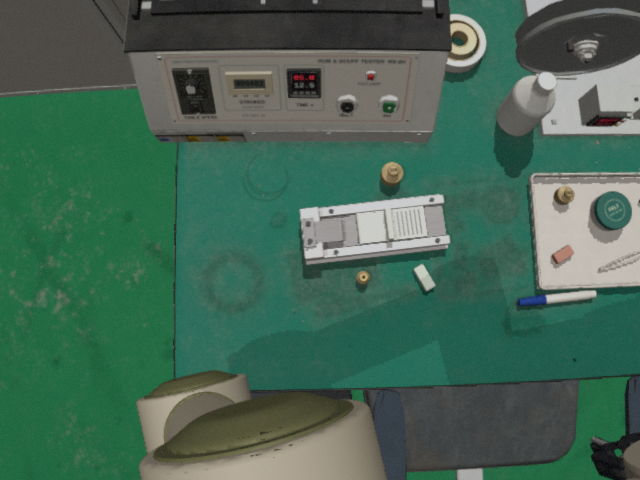

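The top view shows the end block at about (312,235), the carrier deck at (410,222), and the push direction to image left (world +y). I'll zoom in for detail.

Run:
```python
import cv2
a=cv2.imread("pics/top0.png")[185:285,290:460]; cv2.imwrite("pics/top0z.png",cv2.resize(a,None,fx=4.7,fy=4.7,interpolation=cv2.INTER_CUBIC))
a=cv2.imread("pics/side0.png")[225:355,235:410]; cv2.imwrite("pics/side0z.png",cv2.resize(a,None,fx=4.5,fy=4.5,interpolation=cv2.INTER_CUBIC))
```

```text
(no output)
```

View pics/top0z.png

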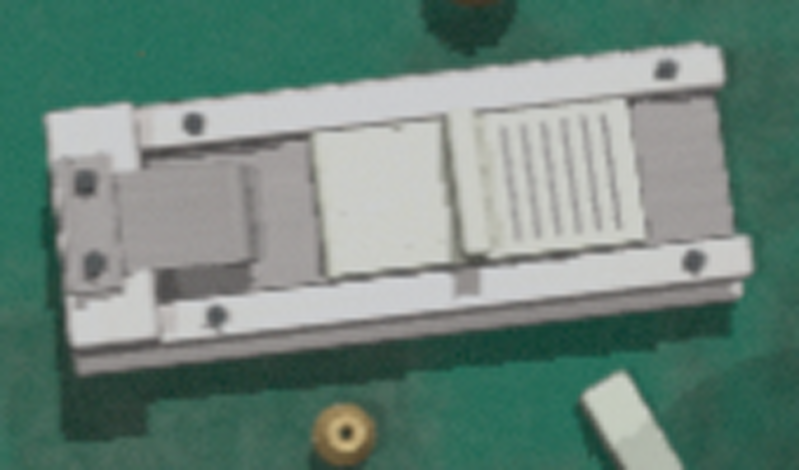

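View pics/side0z.png

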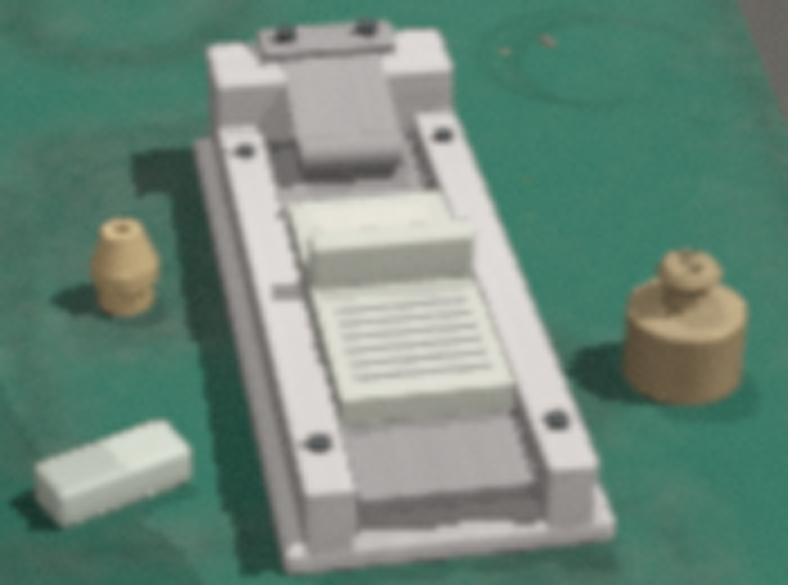

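```bash
cat > h.py <<'E'
import numpy as np,cv2
from rig import *
def ray(n,uv,z):
    c=get_calibration(n);K=c["camera_matrix"];D=c["D"];R=c["R"];t=c["t"]
    p=cv2.undistortPoints(np.array(uv,float).reshape(-1,1,2),K,D)[:,0]
    o=-R.T@t; d=np.c_[p,np.ones(len(p))]@R
    return o+d*((z-o[2])/d[:,2])[:,None]
E
python3 - <<'E'
from h import *
T=lambda P:[(290+(u+.5)/4.7-.5,185+(v+.5)/4.7-.5) for u,v in P]
S=lambda P:[(235+(u+.5)/4.5-.5,225+(v+.5)/4.5-.5) for u,v in P]
np.set_printoptions(precision=1,suppress=True)
def show(l,n,P,z): print(l,n,ray(n,(T if n=="top" else S)(P),z)[:,:2].tolist())
show("wall near UoUiLiLo","top",[(718,45),(724,88),(748,237),(752,273)],28)
show("block UL UR LR LL","top",[(47,115),(132,104),(155,340),(74,347)],44)
show("deck rear","top",[(628,98),(643,242)],32)
show("tongue front","top",[(313,133),(327,277)],32)
show("shoulder top rear","top",[(470,108),(490,250)],48)
show("curl edge","top",[(245,165),(252,262)],35)
# side
show("wall near Lo Li Ri Ro","side",[(305,490),(352,487),(546,468),(594,460)],28)
show("block front-top L R","side",[(217,87),(450,68)],44)
show("block back-top L R","side",[(208,48),(440,32)],44)
show("deck rear","side",[(343,415),(512,385)],32)
show("tongue front","side",[(290,205),(435,195)],32)
show("shoulder base","side",[(318,287),(474,270)],32)
show("curl","side",[(303,165),(398,155)],28)
E
```

```text
wall near UoUiLiLo top [[561.7853317254601, -305.6270716313818], [546.522720173635, -306.8627434906689], [494.2288844622343, -312.3435887448625], [481.7369819666211, -313.0594838282145]]
block UL UR LR LL top [[538.6798213994429, -73.0509932169705], [541.8326306274512, -101.82656071452712], [461.5926162968903, -107.89854127786013], [459.81565239594283, -80.8642913091095]]
deck rear top [[542.8331178382821, -272.34265062811386], [492.7259867217974, -275.04496724068724]]
tongue front top [[532.795618797248, -163.4267195253381], [483.0691165217015, -166.67572793890278]]
shoulder top rear top [[537.2933441147029, -215.58769408504753], [488.9046536580928, -220.37700395068924]]
curl edge top [[521.6663649880827, -139.76539719850967], [488.34292779492523, -141.25672020101445]]
wall near Lo Li Ri Ro side [[481.46661598930814, -313.5900561722101], [494.08581051159484, -313.22742102194843], [547.0327094267082, -308.7590312600056], [560.5367600821637, -306.1570539010597]]
block front-top L R side [[462.66239574602076, -113.02583410649868], [541.6438863914116, -105.30097376664617]]
block back-top L R side [[460.1812797964721, -84.31506248745927], [540.9344737468368, -78.21242706721421]]
deck rear side [[493.4792322038366, -285.8372008950191], [541.8857292651182, -275.02096540253217]]
tongue front side [[484.13926988715076, -171.53143357254794], [530.4807677762874, -168.79694093880562]]
shoulder base side [[490.26933405208393, -220.03087935249744], [537.9208982755247, -214.08233605425653]]
curl side [[489.84337192566215, -139.54645802804828], [521.5106618822412, -135.28652712987503]]
```

```bash
cat >> h.py <<'E'
from scipy.spatial.transform import Rotation as Ro
d=np.array([-0.0939,0.9956,0]); G0=np.array([511.9,-209.9,0]); L=np.array([-0.9956,-0.0939,0])
def gf(p): p=np.asarray(p)-G0; return np.array([p@d,p@L,p[2]])
def rot(s): q=s["ee_rot"]; return Ro.from_quat([q[1],q[2],q[3],q[0]])
def plan(gx,gy,z):
    s=sense(); R=rot(s)
    print("pos",s["eef_pos"].round(1),"guide",gf(s["eef_pos"]).round(1),"F",s["force"].round(1),"t",s["time_s"],"w",s["grip_width"])
    best=None
    for sg in(1,-1):
        x=np.array([0,0,-1.]); y=sg*L; W=Ro.from_matrix(np.c_[x,y,np.cross(x,y)])
        rv=(R.inv()*W).as_rotvec()
        print("rotvec",sg,rv.round(3))
        if best is None or np.linalg.norm(rv)<np.linalg.norm(best[0]): best=(rv,W)
    tgt=G0+gx*d+gy*L+np.array([0,0,z]); dl=tgt-s["eef_pos"]
    print("tgt",tgt,"shift in current tool",R.inv().apply(dl).round(1)," in final tool",best[1].inv().apply(dl).round(1))
    print("tool axes (cols)",R.as_matrix().round(2).tolist())
E
python3 -c "
from h import *
plan(-27,0,120)"
```

```text
pos [ 222.  -475.4  192.3] guide [-237.2  313.5  192.3] F [ 0.3 -0.1 -0.4] t 0.1 w 1.0014231860840075
rotvec 1 [1.914e+00 1.000e-03 1.000e-03]
rotvec -1 [-1.228e+00 -1.000e-03  1.000e-03]
tgt [ 514.4353 -236.7812  120.    ] shift in current tool [  72.5  -92.5 -365.9]  in final tool [  72.3  313.5 -210.1]
tool axes (cols) [[-0.0, 0.42, -0.91], [0.0, -0.91, -0.42], [-1.0, -0.0, -0.0]]
```

Request:
{"op": "jog_arm", "data": {
  "increments": [
    {"y": -10,"z": -40,"hand": 0},
    {"y": -10,"z": -40,"hand": 0},
    {"y": -10,"z": -40,"hand": 0},
    {"y": -10,"z": -40,"hand": 0},
    {"y": -10,"z": -40,"hand": 0}
  ],
  "force": 60
}}

```text
schema error: expected keys rx, ry, rz, x, y, z, hand
```

Request:
{"op": "jog_arm", "data": {
  "increments": [
    {"y": -10,"z": -40,"hand": 0},
    {"y": -10,"z": -40,"hand": 0},
    {"y": -10,"z": -40,"hand": 0},
    {"y": -10,"z": -40,"hand": 0},
    {"hand": 0}
  ]
}}

```text
schema error: expected keys rx, ry, rz, x, y, z, hand
```

Request:
{"op": "jog_arm", "data": {
  "increments": [
    {"rx": -0.17},
    {"rx": -0.17},
    {"rx": -0.17},
    {"rx": -0.17},
    {"rx": -0.17}
  ]
}}

```text
schema error: expected keys rx, ry, rz, x, y, z, hand
```

Request:
{"op": "jog_arm", "data": {
  "increments": [
    {"rx": -0.17},
    {"rx": -0.17},
    {"rx": -0.04},
    {}
  ]
}}

```text
schema error: expected keys rx, ry, rz, x, y, z, hand
```

```bash
python3 -c "
from h import *
plan(-27,0,120)"
```

```text
pos [ 222.  -475.4  192.3] guide [-237.2  313.5  192.3] F [ 0.3 -0.1 -0.4] t 0.1 w 1.0014231860840075
rotvec 1 [1.914e+00 1.000e-03 1.000e-03]
rotvec -1 [-1.228e+00 -1.000e-03  1.000e-03]
tgt [ 514.4353 -236.7812  120.    ] shift in current tool [  72.5  -92.5 -365.9]  in final tool [  72.3  313.5 -210.1]
tool axes (cols) [[-0.0, 0.42, -0.91], [0.0, -0.91, -0.42], [-1.0, -0.0, -0.0]]
```

All keys are required.

Request:
{"op": "jog_arm", "data": {
  "increments": [
    {"rx": 0,"ry": 0,"rz": 0,"x": 0,"y": -10,"z": -40,"hand": 0},
    {"rx": 0,"ry": 0,"rz": 0,"x": 0,"y": -10,"z": -40,"hand": 0},
    {"rx": 0,"ry": 0,"rz": 0,"x": 0,"y": -10,"z": -40,"hand": 0},
    {"rx": 0,"ry": 0,"rz": 0,"x": 0,"y": -10,"z": -40,"hand": 0},
    {"rx": 0,"ry": 0,"rz": 0,"x": 0,"y": -10,"z": -40,"hand": 0}
  ],
  "force": 60
}}

```text
time_s: 0.72
eef_pos: [383.0, -344.7, 192.5]
ee_rot: [-0.153, -0.69, -0.153, 0.69]
force: [-0.8, 0.1, 0.1]
grip_width: 0.003
```

Request:
{"op": "jog_arm", "data": {
  "increments": [
    {"rx": 0,"ry": 0,"rz": 0,"x": 0,"y": -10,"z": -40,"hand": 0},
    {"rx": 0,"ry": 0,"rz": 0,"x": 0,"y": -10,"z": -40,"hand": 0},
    {"rx": 0,"ry": 0,"rz": 0,"x": 0,"y": -10,"z": -40,"hand": 0},
    {"rx": 0,"ry": 0,"rz": 0,"x": 0,"y": -10,"z": -40,"hand": 0},
    {"rx": 0,"ry": 0,"rz": 0,"x": 0,"y": 0,"z": 0,"hand": 0}
  ]
}}

```text
time_s: 1.35
eef_pos: [511.4, -240.0, 192.2]
ee_rot: [-0.154, -0.69, -0.155, 0.69]
force: [0.0, -0.6, 0.2]
grip_width: 0.0
```

Request:
{"op": "jog_arm", "data": {
  "increments": [
    {"rx": -0.17,"ry": 0,"rz": 0,"x": 0,"y": 0,"z": 0,"hand": 0},
    {"rx": -0.17,"ry": 0,"rz": 0,"x": 0,"y": 0,"z": 0,"hand": 0},
    {"rx": -0.17,"ry": 0,"rz": 0,"x": 0,"y": 0,"z": 0,"hand": 0},
    {"rx": -0.17,"ry": 0,"rz": 0,"x": 0,"y": 0,"z": 0,"hand": 0},
    {"rx": -0.17,"ry": 0,"rz": 0,"x": 0,"y": 0,"z": 0,"hand": 0}
  ]
}}

```text
time_s: 1.98
eef_pos: [509.5, -242.4, 192.5]
ee_rot: [-0.425, -0.565, -0.426, 0.565]
force: [-0.6, 0.5, 0.0]
grip_width: -0.002
```

Request:
{"op": "jog_arm", "data": {
  "increments": [
    {"rx": -0.17,"ry": 0,"rz": 0,"x": 0,"y": 0,"z": 0,"hand": 0},
    {"rx": -0.17,"ry": 0,"rz": 0,"x": 0,"y": 0,"z": 0,"hand": 0},
    {"rx": -0.04,"ry": 0,"rz": 0,"x": 0,"y": 0,"z": 0,"hand": 0},
    {"rx": 0,"ry": 0,"rz": 0,"x": 0,"y": 0,"z": 0,"hand": 0}
  ]
}}

```text
time_s: 2.48
eef_pos: [509.6, -242.4, 192.6]
ee_rot: [0.523, 0.476, 0.523, -0.476]
force: [-0.3, 0.4, -0.3]
grip_width: -0.002
```

```bash
python3 -c "
from h import *
plan(-27,0,120)"
```

```text
pos [ 509.6 -242.4  192.6] guide [-32.1   5.3 192.6] F [-0.3  0.4 -0.3] t 2.475 w -0.0023344640086486895
rotvec 1 [-3.141e+00 -1.000e-03 -0.000e+00]
rotvec -1 [ 0.001 -0.     0.001]
tgt [ 514.4353 -236.7812  120.    ] shift in current tool [72.6  5.3 -5.1]  in final tool [72.6  5.3 -5.1]
tool axes (cols) [[-0.0, 1.0, 0.09], [0.0, 0.09, -1.0], [-1.0, -0.0, -0.0]]
```

Request:
{"op": "jog_arm", "data": {
  "increments": [
    {"rx": 0,"ry": 0,"rz": 0,"x": 40,"y": 5,"z": -5,"hand": 0},
    {"rx": 0,"ry": 0,"rz": 0,"x": 40,"y": 0,"z": 0,"hand": 0},
    {"rx": 0,"ry": 0,"rz": 0,"x": 40,"y": 0,"z": 0,"hand": 0},
    {"rx": 0,"ry": 0,"rz": 0,"x": 15,"y": 0,"z": 0,"hand": 0},
    {"rx": 0,"ry": 0,"rz": 0,"x": 0,"y": 0,"z": 0,"hand": 0}
  ]
}}

```text
time_s: 3.1
eef_pos: [514.6, -236.6, 57.8]
ee_rot: [0.523, 0.476, 0.524, -0.476]
force: [0.8, 0.1, -0.3]
grip_width: 0.0
```

Run:
```python
from h import *
plan(-27,0,34)
for n,(y0,y1,x0,x1) in dict(side=(215,360,220,420),top=(160,300,280,470)).items():
    a=capture(n)[y0:y1,x0:x1,::-1]; cv2.imwrite(f"pics/{n}1.png",cv2.resize(a,None,fx=4,fy=4,interpolation=cv2.INTER_CUBIC))
```

```text
pos [ 514.6 -236.6   57.8] guide [-26.8  -0.1  57.8] F [ 0.8  0.1 -0.3] t 3.1 w 0.00033555679224502445
rotvec 1 [-3.14e+00 -1.00e-03 -1.00e-03]
rotvec -1 [ 0.001 -0.     0.001]
tgt [ 514.4353 -236.7812   34.    ] shift in current tool [23.8 -0.1  0.2]  in final tool [23.8 -0.1  0.2]
tool axes (cols) [[-0.0, 1.0, 0.1], [0.0, 0.1, -1.0], [-1.0, -0.0, -0.0]]
```

View pics/side1.png

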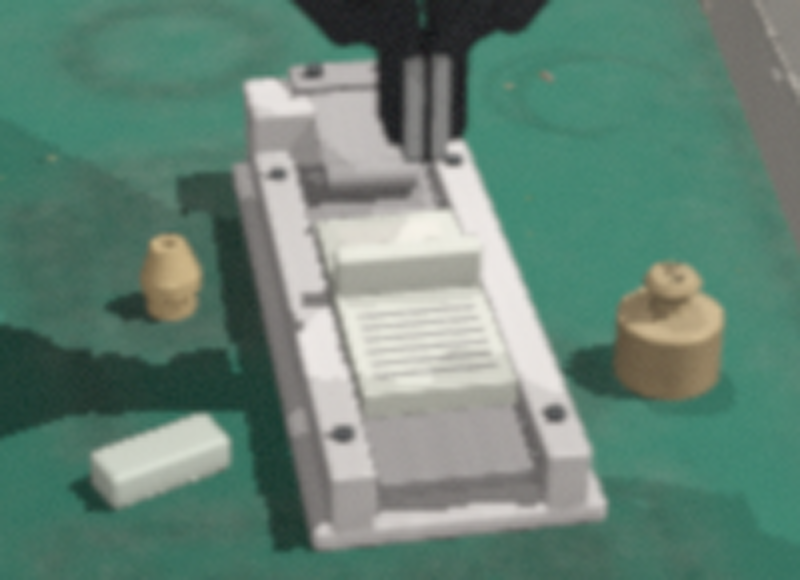

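View pics/top1.png

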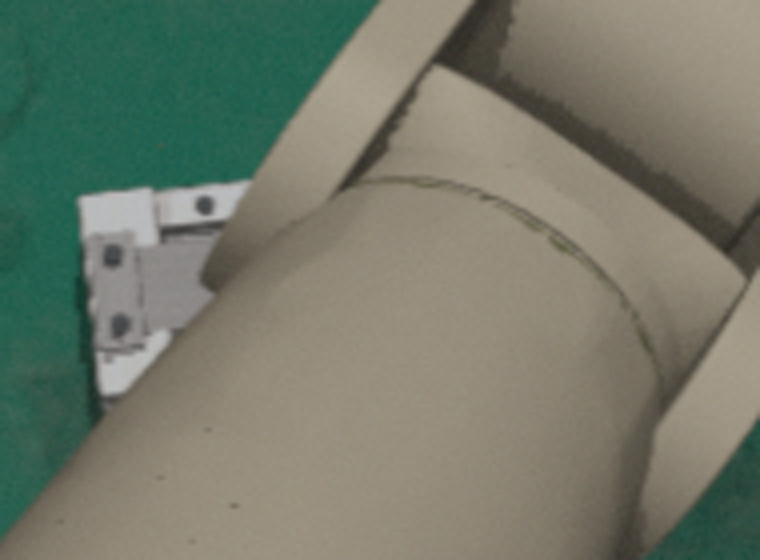

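The fingertips show at crop (425,158), which is farther along than I expected, so I'm checking the projection.

Run:
```python
from h import *
c=get_calibration("side")
for p in ([514.6,-236.6,57.8],[514,-218,32],[514,-218,48]):
    q=cv2.projectPoints(np.array([p]),cv2.Rodrigues(c["R"])[0],c["t"],c["camera_matrix"],c["D"])[0].ravel()
    print(p,q.round(1),((q-[220,215])*4).round())
px=np.array([[220+425/4,215+158/4]])
for z in (58,75,85,95,105): print(z,ray("side",px,z).round(1))
```

```text
[514.6, -236.6, 57.8] [324.4 277.8] [418. 251.]Traceback (most recent call last):
  File "<stdin>", line 4, in <module>
cv2.error: OpenCV(4.12.0) /io/opencv/modules/calib3d/src/calibration_base.cpp:1490: error: (-215:Assertion failed) npoints >= 0 && (depth == CV_32F || depth == CV_64F) in function 'projectPoints'
```

Run:
```python
from h import *
px=np.array([[220+425/4,215+158/4]])
for z in (58.,75,85,95,105): print(z,ray("side",px,z).round(1))
s=sense();print(s["time_s"],s["eef_pos"],s["dq"].round(3),s["force"].round(2))
a=capture("side")[215:360,220:420,::-1]; cv2.imwrite("pics/side2.png",cv2.resize(a,None,fx=4,fy=4,interpolation=cv2.INTER_CUBIC))
s=sense();print(s["time_s"],s["eef_pos"],s["dq"].round(3),s["force"].round(2))
```

```text
58.0 [[ 522.5 -175.2   58. ]]
75 [[ 519.6 -205.5   75. ]]
85 [[ 518.  -223.3   85. ]]
95 [[ 516.3 -241.1   95. ]]
105 [[ 514.6 -258.9  105. ]]
3.2 [ 515.39392464 -237.06922916   59.32544522] [ 0.002 -0.009  0.     0.    -0.005 -0.003] [0.62 0.64 0.27]
3.25 [ 515.4551586  -237.06119431   59.4204559 ] [ 0.002 -0.002  0.004 -0.001 -0.006 -0.001] [ 1.11 -0.51  0.49]
```

View pics/side2.png

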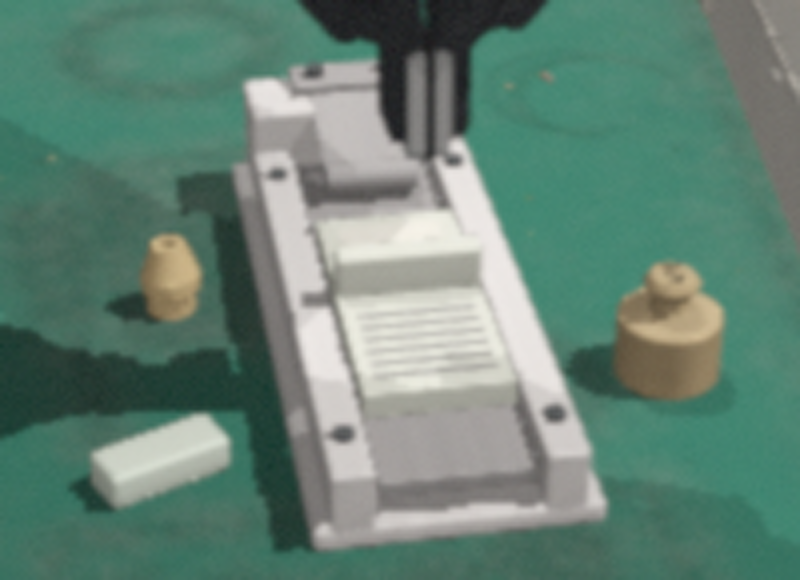

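Request:
{"op": "jog_arm", "data": {
  "increments": [
    {"rx": 0,"ry": 0,"rz": 0,"x": 3,"y": 0,"z": 0,"hand": 0},
    {"rx": 0,"ry": 0,"rz": 0,"x": 3,"y": 0,"z": 0,"hand": 0},
    {"rx": 0,"ry": 0,"rz": 0,"x": 2,"y": 0,"z": 0,"hand": 0},
    {"rx": 0,"ry": 0,"rz": 0,"x": 0,"y": 0,"z": 0,"hand": 0}
  ]
}}

```text
time_s: 3.75
eef_pos: [514.7, -236.3, 49.6]
ee_rot: [0.523, 0.475, 0.524, -0.475]
force: [-0.4, -0.5, -1.1]
grip_width: 0.003
```

Run:
```python
from h import *
plan(-27,0,34)
s=sense();print(s["joints"].round(4))
a=capture("side")[:,:,::-1]; cv2.imwrite("pics/side3.png",a)
a=a[215:360,220:420]; cv2.imwrite("pics/side3z.png",cv2.resize(a,None,fx=4,fy=4,interpolation=cv2.INTER_CUBIC))
```

```text
pos [ 514.7 -236.3   49.6] guide [-26.6  -0.3  49.6] F [-0.4 -0.5 -1.1] t 3.75 w 0.002857005316351528
rotvec 1 [-3.14 -0.   -0.  ]
rotvec -1 [ 0.002 -0.     0.   ]
tgt [ 514.4353 -236.7812   34.    ] shift in current tool [15.6 -0.3  0.4]  in final tool [15.6 -0.3  0.4]
tool axes (cols) [[-0.0, 1.0, 0.1], [0.0, 0.1, -1.0], [-1.0, -0.0, -0.0]]
[-6.3730e-01  5.4970e-01  1.5434e+00  1.0000e-04  1.0488e+00 -7.3340e-01]
```

View pics/side3.png

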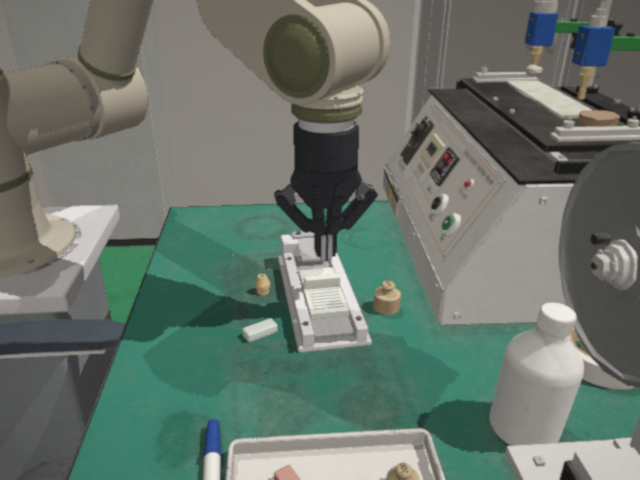

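View pics/side3z.png

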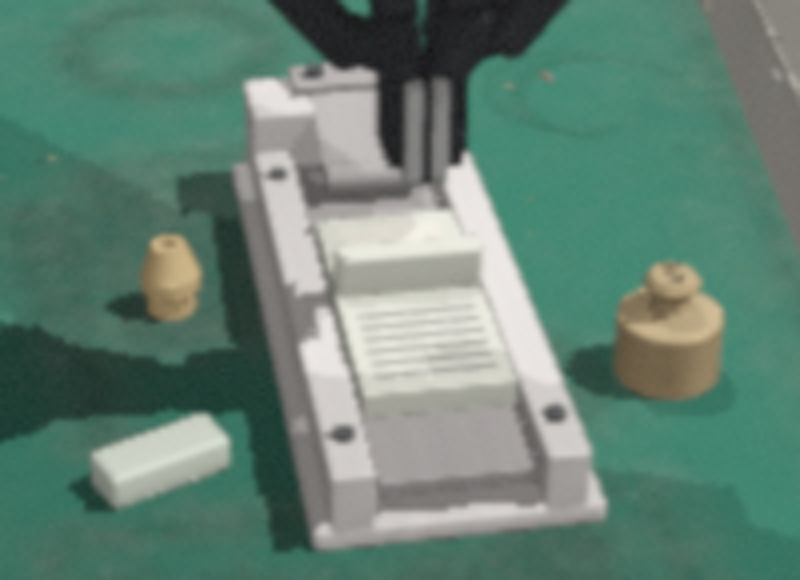

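Tip shows about 23 px (~35 mm) higher than the reported pose. I'll make a known sideways move to get depth from parallax before pressing anything.

Request:
{"op": "jog_arm", "data": {
  "increments": [
    {"rx": 0,"ry": 0,"rz": 0,"x": -10,"y": -10,"z": 0,"hand": 0},
    {"rx": 0,"ry": 0,"rz": 0,"x": 0,"y": -20,"z": 0,"hand": 0},
    {"rx": 0,"ry": 0,"rz": 0,"x": 0,"y": -10,"z": 0,"hand": 0},
    {"rx": 0,"ry": 0,"rz": 0,"x": 0,"y": 0,"z": 0,"hand": 0},
    {"rx": 0,"ry": 0,"rz": 0,"x": 0,"y": 0,"z": 0,"hand": 0}
  ]
}}

```text
time_s: 4.42
eef_pos: [475.3, -240.3, 60.0]
ee_rot: [0.524, 0.475, 0.523, -0.475]
force: [0.4, 0.2, -0.4]
grip_width: -0.002
```

Run:
```python
from h import *
s=sense();p1=s["eef_pos"];print(p1)
a=capture("side")[:,:,::-1]; cv2.imwrite("pics/side4.png",a)
b=cv2.imread("pics/side3.png")
# track finger patch
t=b[200:262,285:365]
r=cv2.matchTemplate(a[150:300,200:450],t,cv2.TM_CCOEFF_NORMED);_,m,_,l=cv2.minMaxLoc(r);x,y=l
def sub(f): return .5*(f[0]-f[2])/(f[0]-2*f[1]+f[2])
dx=x+200-285+sub(r[y,x-1:x+2]);dy=y+150-200+sub(r[y-1:y+2,x]);print(m,dx,dy)
p0=np.array([514.7,-236.3,49.6]);c=get_calibration("side")
for off in([0,0,0],[0,0,36],[8,61,0],[3,25,22]):
    P=np.array([p0+off,p1+off]).astype(float)
    q=cv2.projectPoints(P,cv2.Rodrigues(c["R"])[0],c["t"],c["camera_matrix"],c["D"])[0][:,0];print(off,q.round(1).tolist(),(q[1]-q[0]).round(2))
a=a[215:360,200:400]; cv2.imwrite("pics/side4z.png",cv2.resize(a,None,fx=4,fy=4,interpolation=cv2.INTER_CUBIC))
```

```text
[ 475.26450744 -240.34945294   59.96931224]
0.6412755250930786 -31.935406 -4.777152
[0, 0, 0] [[324.5, 283.0], [294.3, 279.1]] [-30.11  -3.93]
[0, 0, 36] [[324.6, 259.1], [293.8, 254.7]] [-30.83  -4.4 ]
[8, 61, 0] [[326.4, 259.7], [298.4, 255.7]] [-27.99  -3.99]
[3, 25, 22] [[325.2, 258.9], [295.6, 254.7]] [-29.62  -4.23]
```

View pics/side4z.png

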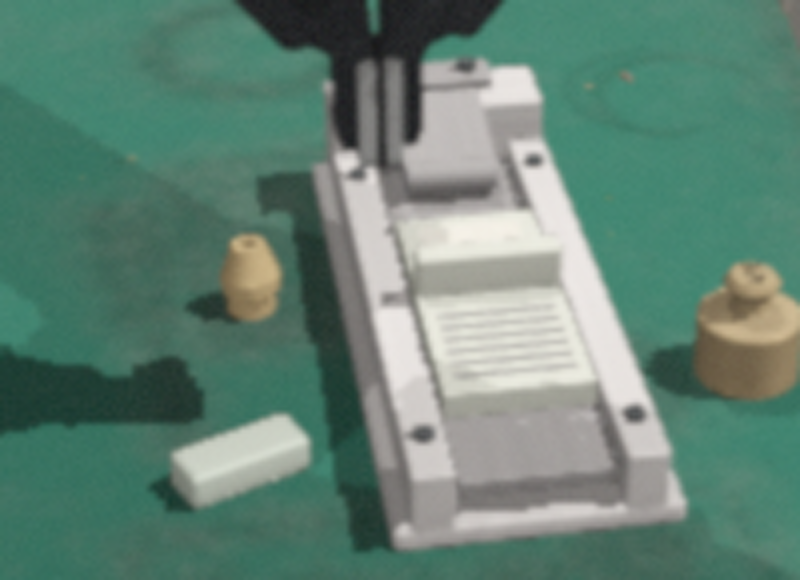

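Parallax agrees with the tip being at the reported x, y but about 36 mm higher than reported. I'll go back over the deck and descend slowly, watching force.

Request:
{"op": "jog_arm", "data": {
  "increments": [
    {"rx": 0,"ry": 0,"rz": 0,"x": 0,"y": 20,"z": 0,"hand": 0},
    {"rx": 0,"ry": 0,"rz": 0,"x": 0,"y": 19,"z": 0,"hand": 0},
    {"rx": 0,"ry": 0,"rz": 0,"x": 10,"y": 0,"z": 0,"hand": 0},
    {"rx": 0,"ry": 0,"rz": 0,"x": 10,"y": 0,"z": 0,"hand": 0},
    {"rx": 0,"ry": 0,"rz": 0,"x": 0,"y": 0,"z": 0,"hand": 0}
  ]
}}

```text
time_s: 5.1
eef_pos: [512.6, -236.2, 38.6]
ee_rot: [0.522, 0.475, 0.524, -0.476]
force: [0.3, -0.7, -0.1]
grip_width: 0.001
```

Request:
{"op": "jog_arm", "data": {
  "increments": [
    {"rx": 0,"ry": 0,"rz": 0,"x": 2,"y": 0,"z": 0,"hand": 0},
    {"rx": 0,"ry": 0,"rz": 0,"x": 2,"y": 0,"z": 0,"hand": 0},
    {"rx": 0,"ry": 0,"rz": 0,"x": 2,"y": 0,"z": 0,"hand": 0},
    {"rx": 0,"ry": 0,"rz": 0,"x": 0,"y": 0,"z": 0,"hand": 0}
  ]
}}

```text
time_s: 5.6
eef_pos: [513.6, -236.5, 33.7]
ee_rot: [0.523, 0.475, 0.523, -0.475]
force: [-0.4, 0.2, 0.2]
grip_width: 0.004
```

Request:
{"op": "jog_arm", "data": {
  "increments": [
    {"rx": 0,"ry": 0,"rz": 0,"x": 2,"y": 0,"z": 0,"hand": 0},
    {"rx": 0,"ry": 0,"rz": 0,"x": 2,"y": 0,"z": 0,"hand": 0},
    {"rx": 0,"ry": 0,"rz": 0,"x": 0,"y": 0,"z": 0,"hand": 0}
  ]
}}

```text
time_s: 5.98
eef_pos: [513.6, -236.4, 29.6]
ee_rot: [0.523, 0.475, 0.524, -0.475]
force: [-0.1, -0.0, 0.2]
grip_width: -0.002
```

Run:
```python
from h import *
a=capture("side")[215:360,220:420,::-1]; cv2.imwrite("pics/side5z.png",cv2.resize(a,None,fx=4,fy=4,interpolation=cv2.INTER_CUBIC))
```

```text
(no output)
```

View pics/side5z.png

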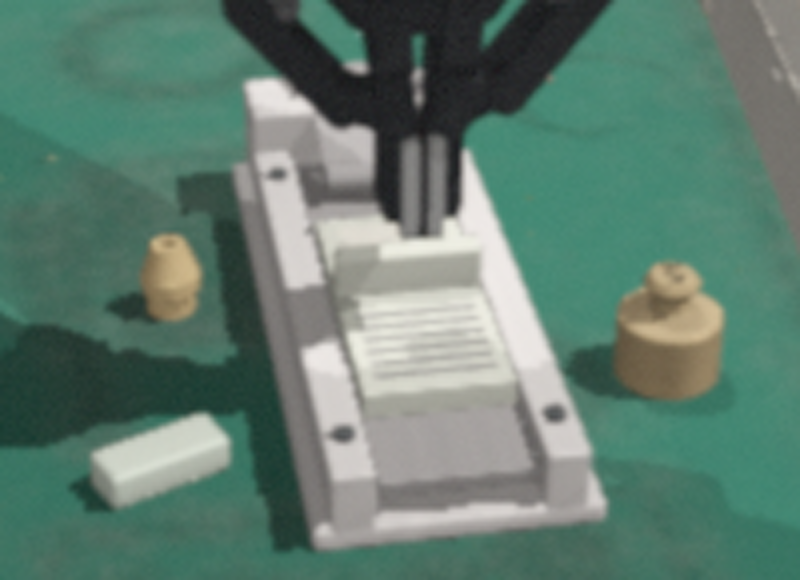

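Run:
```python
from h import *
T=lambda P:[(290+(u+.5)/4.7-.5,185+(v+.5)/4.7-.5) for u,v in P]
S=lambda P:[(235+(u+.5)/4.5-.5,225+(v+.5)/4.5-.5) for u,v in P]
a=ray("top",T([(74,347),(155,340)]),44.);b=ray("top",T([(62,438),(145,437)]),0.)
l=(b-a)/44;print("light per mm",l)
l=l.mean(0)
# side4 : finger tip px and shadow tip
c=lambda u,v,o:(o+u/4,215+v/4)
sh=ray("side",[c(203,360,200),c(203,420,200),c(203,390,200)],0.);print(sh)
for z in range(60,120,8):
    t=ray("side",[c(380,165,200)],float(z))[0]; print(z,t.round(1),(t+l*z).round(1))
print("side5")
for z in range(30,90,8):
    t=ray("side",[c(422,237,220)],float(z))[0]; print(z,t.round(1),"guide",gf(t).round(1),"shadow z28",(t+l*(z-28)).round(1))
print("wall shadow", ray("side",[c(285,290,220),c(310,345,220)],28.))
```

```text
light per mm [[-0.61883407  0.13808579 -1.        ]
 [-0.66482165  0.09486916 -1.        ]]
[[ 415.00829322 -206.89454927    0.        ]
 [ 416.04256183 -242.22058394    0.        ]
 [ 415.53561445 -224.91889155    0.        ]]
60 [ 478.5 -180.5   60. ] [ 440.  -173.5    0. ]
68 [ 478.1 -194.7   68. ] [ 434.5 -186.8    0. ]
76 [ 477.7 -208.9   76. ] [ 428.9 -200.1    0. ]
84 [ 477.3 -223.1   84. ] [ 423.3 -213.3    0. ]
92 [ 476.8 -237.3   92. ] [ 417.8 -226.6    0. ]
100 [ 476.4 -251.6  100. ] [ 412.2 -239.9    0. ]
108 [ 476.  -265.8  108. ] [ 406.7 -253.2    0. ]
116 [ 475.6 -280.   116. ] [ 401.1 -266.5    0. ]
side5
30 [ 521.  -182.2   30. ] guide [ 26.7 -11.7  30. ] shadow z28 [ 519.7 -182.    28. ]
38 [ 519.8 -195.4   38. ] guide [13.7 -9.2 38. ] shadow z28 [ 513.4 -194.2   28. ]
46 [ 518.6 -208.5   46. ] guide [ 0.8 -6.8 46. ] shadow z28 [ 507.  -206.4   28. ]
54 [ 517.3 -221.7   54. ] guide [-12.2  -4.3  54. ] shadow z28 [ 500.7 -218.6   28. ]
62 [ 516.1 -234.8   62. ] guide [-25.2  -1.9  62. ] shadow z28 [ 494.3 -230.8   28. ]
70 [ 514.9 -247.9   70. ] guide [-38.2   0.6  70. ] shadow z28 [ 487.9 -243.1   28. ]
78 [ 513.7 -261.1   78. ] guide [-51.1   3.   78. ] shadow z28 [ 481.6 -255.3   28. ]
86 [ 512.5 -274.2   86. ] guide [-64.1   5.5  86. ] shadow z28 [ 475.2 -267.5   28. ]
wall shadow [[ 471.61838667 -210.11739324   28.        ]
 [ 478.64830067 -244.14174209   28.        ]]
```

Shadow intersection confirms the tip is at the reported xy, with true z about the reported z + 33. So deck contact should come at a reported z of about -1.

Request:
{"op": "jog_arm", "data": {
  "increments": [
    {"rx": 0,"ry": 0,"rz": 0,"x": 8,"y": 0,"z": 0,"hand": 0},
    {"rx": 0,"ry": 0,"rz": 0,"x": 8,"y": 0,"z": 0,"hand": 0},
    {"rx": 0,"ry": 0,"rz": 0,"x": 4,"y": 0,"z": 0,"hand": 0},
    {"rx": 0,"ry": 0,"rz": 0,"x": 0,"y": 0,"z": 0,"hand": 0}
  ]
}}

```text
time_s: 6.52
eef_pos: [513.6, -236.4, 9.4]
ee_rot: [0.523, 0.475, 0.524, -0.475]
force: [0.8, 0.1, 0.2]
grip_width: -0.001
```

Request:
{"op": "jog_arm", "data": {
  "increments": [
    {"rx": 0,"ry": 0,"rz": 0,"x": 2,"y": 0,"z": 0,"hand": 0},
    {"rx": 0,"ry": 0,"rz": 0,"x": 2,"y": 0,"z": 0,"hand": 0},
    {"rx": 0,"ry": 0,"rz": 0,"x": 0,"y": 0,"z": 0,"hand": 0}
  ]
}}

```text
time_s: 6.9
eef_pos: [513.7, -236.5, 5.7]
ee_rot: [0.523, 0.475, 0.523, -0.475]
force: [-0.4, -0.3, 0.0]
grip_width: -0.002
```

Run:
```python
from h import *
plan(-27,0,0)
a=capture("side")[215:360,220:420,::-1]; cv2.imwrite("pics/side6z.png",cv2.resize(a,None,fx=4,fy=4,interpolation=cv2.INTER_CUBIC))
```

```text
pos [ 513.7 -236.5    5.7] guide [-26.6   0.7   5.7] F [-0.4 -0.3  0. ] t 6.9 w -0.002026179081455837
rotvec 1 [-3.14 -0.   -0.  ]
rotvec -1 [ 0.002 -0.     0.   ]
tgt [ 514.4353 -236.7812    0.    ] shift in current tool [5.7 0.7 0.4]  in final tool [5.7 0.7 0.4]
tool axes (cols) [[-0.0, 1.0, 0.1], [0.0, 0.1, -1.0], [-1.0, -0.0, -0.0]]
```

View pics/side6z.png

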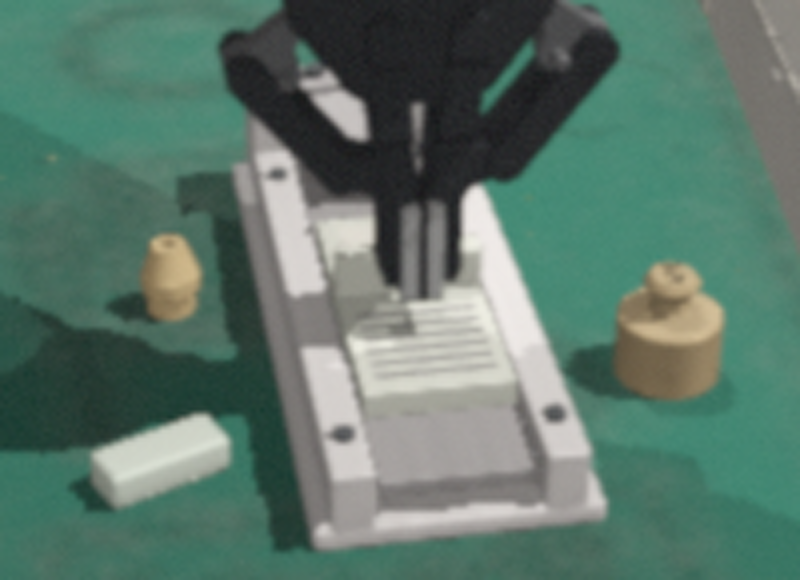

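The fingers are now just above the deck behind the shoulder (tips at crop (422,298), with their shadow on the deck). Pressing down in small steps.

Request:
{"op": "jog_arm", "data": {
  "increments": [
    {"rx": 0,"ry": 0,"rz": 0,"x": 1.5,"y": 0,"z": 0,"hand": 0},
    {"rx": 0,"ry": 0,"rz": 0,"x": 1.5,"y": 0,"z": 0,"hand": 0},
    {"rx": 0,"ry": 0,"rz": 0,"x": 0,"y": 0,"z": 0,"hand": 0}
  ]
}}

```text
time_s: 7.32
eef_pos: [513.6, -236.4, 2.7]
ee_rot: [0.523, 0.475, 0.524, -0.475]
force: [-0.6, 0.7, 0.8]
grip_width: -0.002
```

Request:
{"op": "jog_arm", "data": {
  "increments": [
    {"rx": 0,"ry": 0,"rz": 0,"x": 1.5,"y": 0,"z": 0,"hand": 0},
    {"rx": 0,"ry": 0,"rz": 0,"x": 1.5,"y": 0,"z": 0,"hand": 0},
    {"rx": 0,"ry": 0,"rz": 0,"x": 0,"y": 0,"z": 0,"hand": 0}
  ]
}}

```text
time_s: 7.7
eef_pos: [513.6, -236.5, -0.4]
ee_rot: [0.523, 0.475, 0.524, -0.475]
force: [-0.8, -0.9, -0.1]
grip_width: 0.003
```

Request:
{"op": "jog_arm", "data": {
  "increments": [
    {"rx": 0,"ry": 0,"rz": 0,"x": 1.5,"y": 0,"z": 0,"hand": 0},
    {"rx": 0,"ry": 0,"rz": 0,"x": 1.5,"y": 0,"z": 0,"hand": 0},
    {"rx": 0,"ry": 0,"rz": 0,"x": 0,"y": 0,"z": 0,"hand": 0}
  ]
}}

```text
time_s: 8.07
eef_pos: [513.6, -236.4, -3.4]
ee_rot: [0.523, 0.475, 0.524, -0.475]
force: [0.2, 0.4, 0.8]
grip_width: -0.004
```

Request:
{"op": "jog_arm", "data": {
  "increments": [
    {"rx": 0,"ry": 0,"rz": 0,"x": 1.5,"y": 0,"z": 0,"hand": 0},
    {"rx": 0,"ry": 0,"rz": 0,"x": 0,"y": 0,"z": 0,"hand": 0}
  ]
}}

```text
time_s: 8.32
eef_pos: [513.7, -236.5, -4.8]
ee_rot: [0.523, 0.475, 0.523, -0.475]
force: [0.5, 0.3, 0.8]
grip_width: 0.001
```

Request:
{"op": "jog_arm", "data": {
  "increments": [
    {"rx": 0,"ry": 0,"rz": 0,"x": 1.5,"y": 0,"z": 0,"hand": 0},
    {"rx": 0,"ry": 0,"rz": 0,"x": 0,"y": 0,"z": 0,"hand": 0}
  ]
}}

```text
time_s: 8.57
eef_pos: [513.7, -236.5, -6.3]
ee_rot: [0.523, 0.475, 0.523, -0.475]
force: [-0.6, -1.1, -0.9]
grip_width: -0.0
```

Request:
{"op": "jog_arm", "data": {
  "increments": [
    {"rx": 0,"ry": 0,"rz": 0,"x": 1.5,"y": 0,"z": 0,"hand": 0},
    {"rx": 0,"ry": 0,"rz": 0,"x": 0,"y": 0,"z": 0,"hand": 0}
  ]
}}

```text
time_s: 8.82
eef_pos: [513.8, -236.6, -7.3]
ee_rot: [0.524, 0.475, 0.523, -0.475]
force: [-0.8, 0.9, 6.5]
grip_width: -0.003
```

Request:
{"op": "jog_arm", "data": {
  "increments": [
    {"rx": 0,"ry": 0,"rz": 0,"x": 2,"y": 0,"z": 0,"hand": 0},
    {"rx": 0,"ry": 0,"rz": 0,"x": 2,"y": 0,"z": 0,"hand": 0},
    {"rx": 0,"ry": 0,"rz": 0,"x": 0,"y": 0,"z": 0,"hand": 0}
  ]
}}

```text
time_s: 9.2
eef_pos: [513.8, -236.6, -11.0]
ee_rot: [0.524, 0.475, 0.523, -0.475]
force: [-2.6, 2.4, 8.1]
grip_width: 0.001
```

Request:
{"op": "jog_arm", "data": {
  "increments": [
    {"rx": 0,"ry": 0,"rz": 0,"x": 2,"y": 0,"z": 0,"hand": 0},
    {"rx": 0,"ry": 0,"rz": 0,"x": 2,"y": 0,"z": 0,"hand": 0},
    {"rx": 0,"ry": 0,"rz": 0,"x": 0,"y": 0,"z": 0,"hand": 0}
  ]
}}

```text
time_s: 9.57
eef_pos: [513.9, -236.6, -14.5]
ee_rot: [0.524, 0.475, 0.523, -0.475]
force: [-4.1, 3.5, 13.5]
grip_width: -0.0
```

Request:
{"op": "jog_arm", "data": {
  "increments": [
    {"rx": 0,"ry": 0,"rz": 0,"x": 0.7,"y": 0,"z": 0,"hand": 0},
    {"rx": 0,"ry": 0,"rz": 0,"x": 0,"y": 0,"z": 0,"hand": 0}
  ]
}}

```text
time_s: 9.82
eef_pos: [513.9, -236.6, -14.5]
ee_rot: [0.524, 0.475, 0.523, -0.475]
force: [-6.6, 4.3, 19.2]
grip_width: 0.001
```

Run:
```python
from h import *
plan(34,0,0)
a=capture("side")[215:360,220:420,::-1]; cv2.imwrite("pics/side7z.png",cv2.resize(a,None,fx=4,fy=4,interpolation=cv2.INTER_CUBIC))
```

```text
pos [ 513.9 -236.6  -14.5] guide [-26.8   0.5 -14.5] F [-6.6  4.3 19.2] t 9.825 w 0.0011349075989494021
rotvec 1 [-3.139e+00  0.000e+00  1.000e-03]
rotvec -1 [ 0.002  0.001 -0.   ]
tgt [ 508.7074 -176.0496    0.    ] shift in current tool [-14.6   0.7 -60.8]  in final tool [-14.5   0.5 -60.8]
tool axes (cols) [[0.0, 1.0, 0.1], [-0.0, 0.1, -1.0], [-1.0, 0.0, 0.0]]
```

View pics/side7z.png

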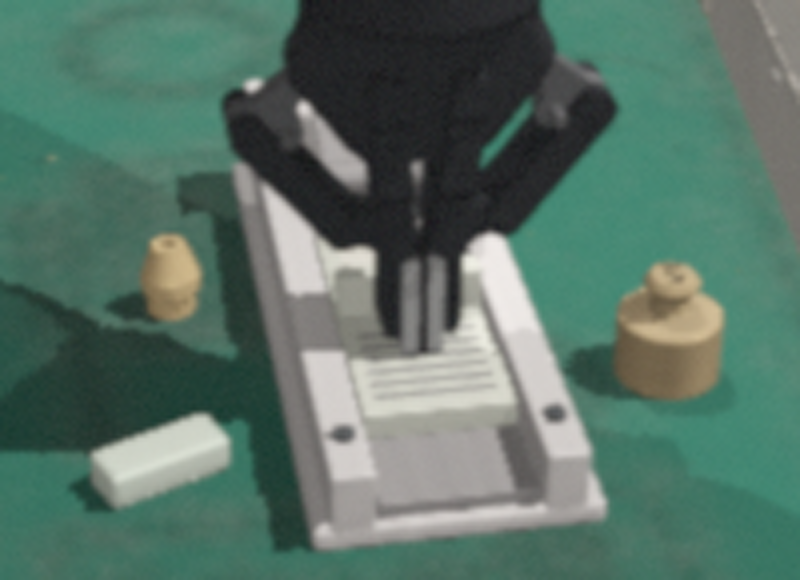

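The carrier is sunk with 19 N pressing. Now the push, along tool -z.

Request:
{"op": "jog_arm", "data": {
  "increments": [
    {"rx": 0,"ry": 0,"rz": 0,"x": 0,"y": 0,"z": -3,"hand": 0},
    {"rx": 0,"ry": 0,"rz": 0,"x": 0,"y": 0,"z": -3,"hand": 0},
    {"rx": 0,"ry": 0,"rz": 0,"x": 0,"y": 0,"z": -3,"hand": 0}
  ]
}}

```text
time_s: 10.25
eef_pos: [514.8, -230.5, -14.1]
ee_rot: [0.526, 0.475, 0.521, -0.476]
force: [-0.4, -9.1, 11.4]
grip_width: -0.001
```

Request:
{"op": "jog_arm", "data": {
  "increments": [
    {"rx": 0,"ry": 0,"rz": 0,"x": 0,"y": 0,"z": -3,"hand": 0},
    {"rx": 0,"ry": 0,"rz": 0,"x": 0,"y": 0,"z": -3,"hand": 0},
    {"rx": 0,"ry": 0,"rz": 0,"x": 0,"y": 0,"z": -3,"hand": 0}
  ]
}}

```text
time_s: 10.62
eef_pos: [514.3, -221.7, -14.0]
ee_rot: [0.527, 0.475, 0.52, -0.476]
force: [1.0, -8.4, 12.0]
grip_width: 0.002
```

Run:
```python
from h import *
plan(34,0,0)
a=capture("side")[215:360,220:420,::-1]; cv2.imwrite("pics/side8z.png",cv2.resize(a,None,fx=4,fy=4,interpolation=cv2.INTER_CUBIC))
```

```text
pos [ 514.3 -221.7  -14. ] guide [-11.9  -1.2 -14. ] F [ 1.  -8.4 12. ] t 10.625 w 0.0016793219059583896
rotvec 1 [-3.14   0.009  0.011]
rotvec -1 [ 0.002  0.007 -0.006]
tgt [ 508.7074 -176.0496    0.    ] shift in current tool [-14.4  -1.1 -45.8]  in final tool [-14.   -1.2 -45.9]
tool axes (cols) [[0.01, 1.0, 0.1], [-0.01, 0.1, -1.0], [-1.0, 0.01, 0.01]]
```

View pics/side8z.png

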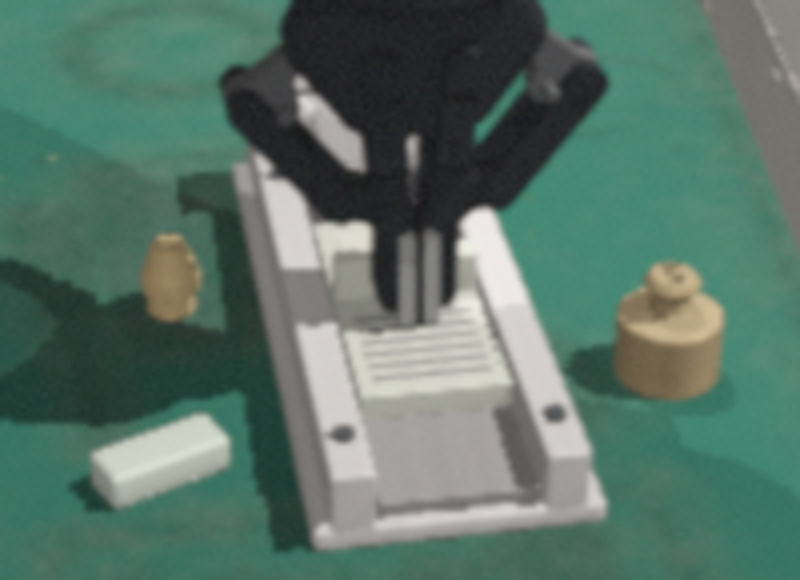

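Request:
{"op": "jog_arm", "data": {
  "increments": [
    {"rx": 0,"ry": 0,"rz": 0,"x": 1,"y": 0,"z": 0,"hand": 0},
    {"rx": 0,"ry": 0,"rz": 0,"x": 0,"y": 0,"z": -3,"hand": 0},
    {"rx": 0,"ry": 0,"rz": 0,"x": 0,"y": 0,"z": -3,"hand": 0},
    {"rx": 0,"ry": 0,"rz": 0,"x": 0,"y": 0,"z": 0,"hand": 0}
  ]
}}

```text
time_s: 11.18
eef_pos: [514.1, -216.0, -14.5]
ee_rot: [0.527, 0.475, 0.52, -0.476]
force: [0.6, -8.4, 15.4]
grip_width: -0.002
```

Run:
```python
from h import *
plan(34,0,0)
a=capture("side")[215:360,220:420,::-1]; cv2.imwrite("pics/side9z.png",cv2.resize(a,None,fx=4,fy=4,interpolation=cv2.INTER_CUBIC))
```

```text
pos [ 514.1 -216.   -14.5] guide [ -6.3  -1.7 -14.5] F [ 0.6 -8.4 15.4] t 11.175 w -0.001556442741219262
rotvec 1 [-3.139  0.01   0.012]
rotvec -1 [ 0.002  0.008 -0.007]
tgt [ 508.7074 -176.0496    0.    ] shift in current tool [-14.8  -1.5 -40.2]  in final tool [-14.5  -1.7 -40.3]
tool axes (cols) [[0.01, 1.0, 0.1], [-0.01, 0.1, -1.0], [-1.0, 0.01, 0.01]]
```

View pics/side9z.png

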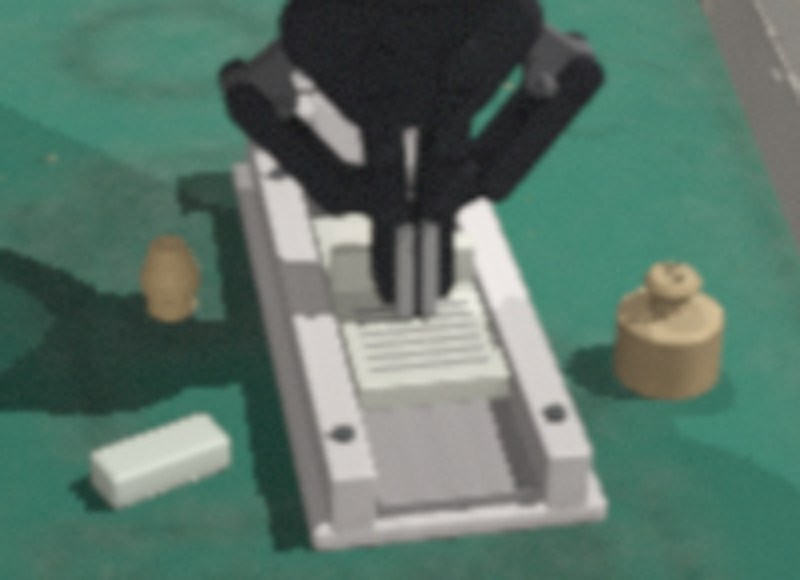

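Request:
{"op": "jog_arm", "data": {
  "increments": [
    {"rx": 0,"ry": 0,"rz": 0,"x": 0.5,"y": -0.3,"z": -3,"hand": 0},
    {"rx": 0,"ry": 0,"rz": 0,"x": 0,"y": -0.3,"z": -3,"hand": 0},
    {"rx": 0,"ry": 0,"rz": 0,"x": 0,"y": -0.3,"z": -3,"hand": 0},
    {"rx": 0,"ry": 0,"rz": 0,"x": 0,"y": 0,"z": -3,"hand": 0}
  ]
}}

```text
time_s: 11.72
eef_pos: [512.8, -205.0, -14.5]
ee_rot: [0.528, 0.475, 0.519, -0.476]
force: [1.6, -13.0, 16.6]
grip_width: 0.001
```

Request:
{"op": "jog_arm", "data": {
  "increments": [
    {"rx": 0,"ry": 0,"rz": 0,"x": 0,"y": 0,"z": -3,"hand": 0},
    {"rx": 0,"ry": 0,"rz": 0,"x": 0,"y": 0,"z": -3,"hand": 0},
    {"rx": 0,"ry": 0,"rz": 0,"x": 0,"y": 0,"z": -3,"hand": 0},
    {"rx": 0,"ry": 0,"rz": 0,"x": 0,"y": 0,"z": 0,"hand": 0}
  ]
}}

```text
time_s: 12.22
eef_pos: [511.9, -195.7, -14.5]
ee_rot: [0.528, 0.475, 0.519, -0.475]
force: [1.0, -11.1, 18.8]
grip_width: 0.003
```

Run:
```python
from h import *
plan(34,0,0)
a=capture("side")[215:360,220:420,::-1]; cv2.imwrite("pics/side10z.png",cv2.resize(a,None,fx=4,fy=4,interpolation=cv2.INTER_CUBIC))
```

```text
pos [ 511.9 -195.7  -14.5] guide [ 14.1  -1.3 -14.5] F [  1.  -11.1  18.8] t 12.225 w 0.0033651282787126504
rotvec 1 [-3.139  0.013  0.014]
rotvec -1 [ 0.002  0.009 -0.008]
tgt [ 508.7074 -176.0496    0.    ] shift in current tool [-14.7  -1.2 -19.8]  in final tool [-14.5  -1.3 -19.9]
tool axes (cols) [[0.01, 1.0, 0.1], [-0.01, 0.1, -1.0], [-1.0, 0.01, 0.01]]
```

View pics/side10z.png

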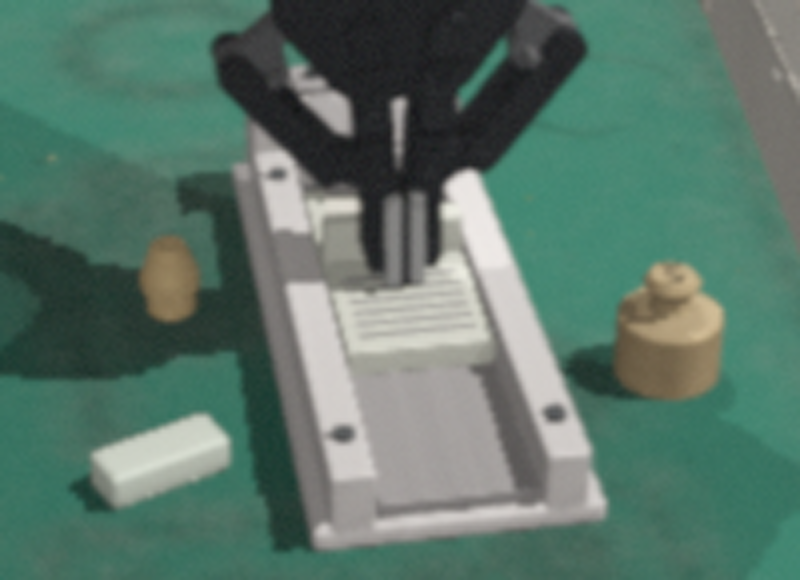

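Request:
{"op": "jog_arm", "data": {
  "increments": [
    {"rx": 0,"ry": 0,"rz": 0,"x": 0,"y": -0.3,"z": -3,"hand": 0},
    {"rx": 0,"ry": 0,"rz": 0,"x": 0,"y": -0.3,"z": -3,"hand": 0},
    {"rx": 0,"ry": 0,"rz": 0,"x": 0,"y": 0,"z": -3,"hand": 0},
    {"rx": 0,"ry": 0,"rz": 0,"x": 0,"y": 0,"z": -3,"hand": 0}
  ]
}}

```text
time_s: 12.78
eef_pos: [510.3, -184.2, -14.5]
ee_rot: [0.528, 0.475, 0.519, -0.475]
force: [0.9, -12.7, 17.6]
grip_width: 0.004
```

Request:
{"op": "jog_arm", "data": {
  "increments": [
    {"rx": 0,"ry": 0,"rz": 0,"x": 0,"y": 0,"z": -3,"hand": 0},
    {"rx": 0,"ry": 0,"rz": 0,"x": 0,"y": 0,"z": -2,"hand": 0},
    {"rx": 0,"ry": 0,"rz": 0,"x": 0,"y": 0,"z": 0,"hand": 0}
  ]
}}

```text
time_s: 13.15
eef_pos: [509.8, -178.9, -14.5]
ee_rot: [0.528, 0.475, 0.519, -0.475]
force: [1.5, -10.8, 18.3]
grip_width: 0.002
```

Run:
```python
from h import *
plan(34,0,0)
a=capture("side")[215:360,220:420,::-1]; cv2.imwrite("pics/side11z.png",cv2.resize(a,None,fx=4,fy=4,interpolation=cv2.INTER_CUBIC))
```

```text
pos [ 509.8 -178.9  -14.5] guide [ 31.   -0.9 -14.5] F [  1.5 -10.8  18.3] t 13.15 w 0.0017985960455002806
rotvec 1 [-3.139  0.013  0.014]
rotvec -1 [ 0.002  0.009 -0.008]
tgt [ 508.7074 -176.0496    0.    ] shift in current tool [-14.6  -0.7  -2.9]  in final tool [-14.5  -0.9  -3. ]
tool axes (cols) [[0.01, 1.0, 0.1], [-0.01, 0.1, -1.0], [-1.0, 0.01, 0.01]]
```

View pics/side11z.png

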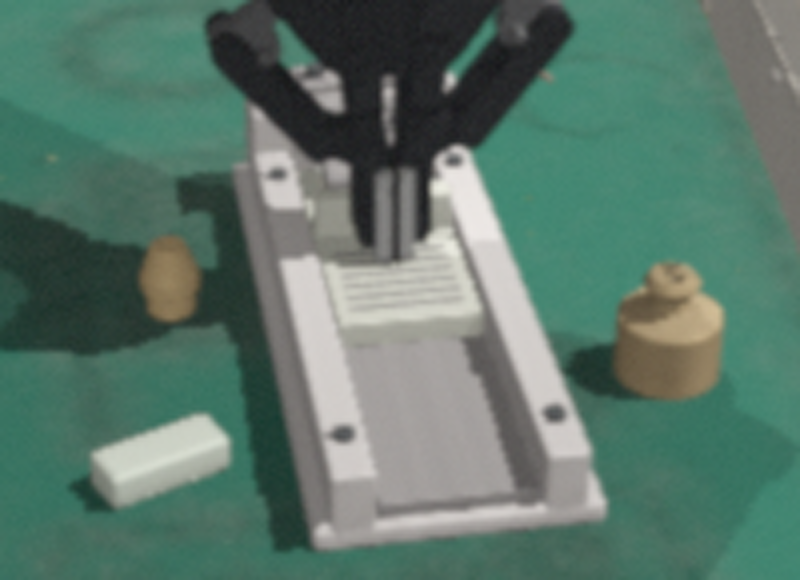

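Request:
{"op": "jog_arm", "data": {
  "increments": [
    {"rx": 0,"ry": 0,"rz": 0,"x": 0,"y": 0,"z": -2,"hand": 0},
    {"rx": 0,"ry": 0,"rz": 0,"x": 0,"y": 0,"z": -2,"hand": 0},
    {"rx": 0,"ry": 0,"rz": 0,"x": 0,"y": 0,"z": 0,"hand": 0}
  ]
}}

```text
time_s: 13.58
eef_pos: [509.5, -175.0, -14.5]
ee_rot: [0.528, 0.475, 0.519, -0.475]
force: [0.7, -11.7, 17.8]
grip_width: -0.002
```

Request:
{"op": "jog_arm", "data": {
  "increments": [
    {"rx": 0,"ry": 0,"rz": 0,"x": 0,"y": 0,"z": -2,"hand": 0},
    {"rx": 0,"ry": 0,"rz": 0,"x": 0,"y": 0,"z": 0,"hand": 0}
  ]
}}

```text
time_s: 13.82
eef_pos: [509.3, -173.0, -14.6]
ee_rot: [0.528, 0.475, 0.519, -0.475]
force: [0.8, -12.0, 17.7]
grip_width: -0.0
```

Run:
```python
from h import *
r=ray("side",[(220+u/4,215+v/4) for u,v in[(337,327),(482,312)]],24.);print([gf(p) for p in r])
```

```text
[array([-15.95169402,  25.15931392,  24.        ]), array([-15.15839894, -24.65800686,  24.        ])]
```

Request:
{"op": "jog_arm", "data": {
  "increments": [
    {"rx": 0,"ry": 0,"rz": 0,"x": 0,"y": 0,"z": -2,"hand": 0},
    {"rx": 0,"ry": 0,"rz": 0,"x": 0,"y": 0,"z": 0,"hand": 0}
  ]
}}

```text
time_s: 14.08
eef_pos: [509.3, -172.4, -14.5]
ee_rot: [0.529, 0.475, 0.518, -0.476]
force: [1.1, -19.2, 15.5]
grip_width: 0.002
```

Request:
{"op": "jog_arm", "data": {
  "increments": [
    {"rx": 0,"ry": 0,"rz": 0,"x": 0,"y": 0,"z": -2,"hand": 0},
    {"rx": 0,"ry": 0,"rz": 0,"x": 0,"y": 0,"z": 0,"hand": 0}
  ]
}}

```text
time_s: 14.32
eef_pos: [509.3, -172.4, -14.5]
ee_rot: [0.53, 0.474, 0.517, -0.476]
force: [0.7, -29.0, 10.0]
grip_width: 0.0
```

Request:
{"op": "jog_arm", "data": {
  "increments": [
    {"rx": 0,"ry": 0,"rz": 0,"x": 0,"y": 0,"z": -1.5,"hand": 0},
    {"rx": 0,"ry": 0,"rz": 0,"x": 0,"y": 0,"z": 0,"hand": 0}
  ]
}}

```text
time_s: 14.58
eef_pos: [509.4, -172.3, -14.3]
ee_rot: [0.53, 0.474, 0.517, -0.477]
force: [-1.1, -37.0, 9.4]
grip_width: -0.001
```

Fy jumped to 37 N with no motion, so the carrier is against the stop. I'll unload the push, then lift off.

Request:
{"op": "jog_arm", "data": {
  "increments": [
    {"rx": 0,"ry": 0,"rz": 0,"x": 0,"y": 0,"z": 3,"hand": 0},
    {"rx": 0,"ry": 0,"rz": 0,"x": 0,"y": 0,"z": 2.5,"hand": 0},
    {"rx": 0,"ry": 0,"rz": 0,"x": 0,"y": 0,"z": 0,"hand": 0}
  ]
}}

```text
time_s: 14.95
eef_pos: [509.1, -172.2, -14.6]
ee_rot: [0.527, 0.476, 0.52, -0.475]
force: [1.3, -7.7, 20.1]
grip_width: -0.001
```

Run:
```python
from h import *
plan(34,0,0)
a=capture("side")[215:360,220:420,::-1]; cv2.imwrite("pics/side12z.png",cv2.resize(a,None,fx=4,fy=4,interpolation=cv2.INTER_CUBIC))
```

```text
pos [ 509.1 -172.2  -14.6] guide [ 37.8  -0.7 -14.6] F [ 1.3 -7.7 20.1] t 14.95 w -0.00132496075769576
rotvec 1 [-3.14   0.012  0.012]
rotvec -1 [ 0.002  0.007 -0.008]
tgt [ 508.7074 -176.0496    0.    ] shift in current tool [-14.6  -0.6   3.9]  in final tool [-14.6  -0.7   3.8]
tool axes (cols) [[0.01, 1.0, 0.1], [-0.01, 0.1, -1.0], [-1.0, 0.01, 0.01]]
```

View pics/side12z.png

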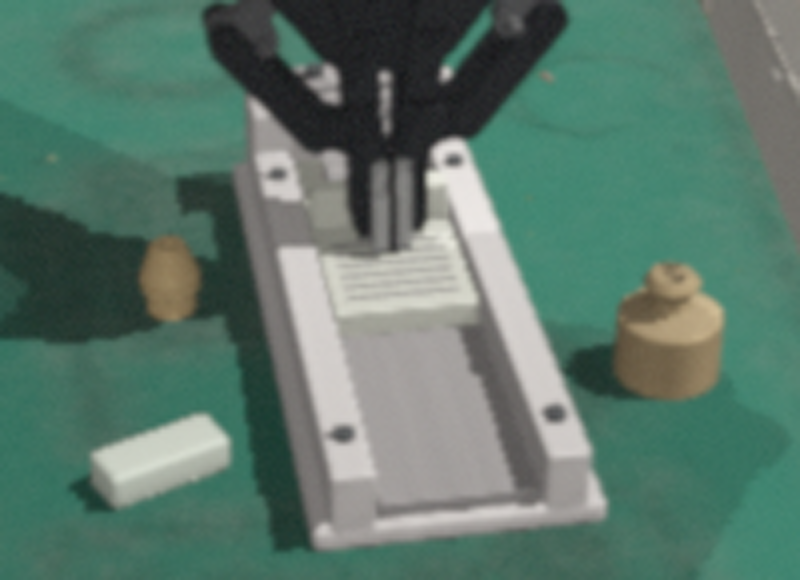

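Request:
{"op": "jog_arm", "data": {
  "increments": [
    {"rx": 0,"ry": 0,"rz": 0,"x": -1.5,"y": 0,"z": 0.5,"hand": 0},
    {"rx": 0,"ry": 0,"rz": 0,"x": -2,"y": 0,"z": 0.5,"hand": 0},
    {"rx": 0,"ry": 0,"rz": 0,"x": -2,"y": 0,"z": 0,"hand": 0},
    {"rx": 0,"ry": 0,"rz": 0,"x": 0,"y": 0,"z": 0,"hand": 0}
  ]
}}

```text
time_s: 15.5
eef_pos: [508.4, -172.3, -10.9]
ee_rot: [0.526, 0.476, 0.52, -0.475]
force: [6.7, -7.2, 3.6]
grip_width: -0.001
```

Request:
{"op": "jog_arm", "data": {
  "increments": [
    {"rx": 0,"ry": 0,"rz": 0,"x": -2,"y": 0,"z": 0.5,"hand": 0},
    {"rx": 0,"ry": 0,"rz": 0,"x": -2,"y": 0,"z": 0.5,"hand": 0},
    {"rx": 0,"ry": 0,"rz": 0,"x": -3,"y": 0,"z": 1,"hand": 0},
    {"rx": 0,"ry": 0,"rz": 0,"x": 0,"y": 0,"z": 0,"hand": 0}
  ]
}}

```text
time_s: 16.0
eef_pos: [506.1, -172.3, -5.1]
ee_rot: [0.524, 0.475, 0.523, -0.476]
force: [0.1, -3.1, 0.9]
grip_width: 0.002
```

Request:
{"op": "jog_arm", "data": {
  "increments": [
    {"rx": 0,"ry": 0,"rz": 0,"x": -10,"y": 0,"z": 3,"hand": 0},
    {"rx": 0,"ry": 0,"rz": 0,"x": -25,"y": 0,"z": 5,"hand": 0},
    {"rx": 0,"ry": 0,"rz": 0,"x": -40,"y": 0,"z": 20,"hand": 0},
    {"rx": 0,"ry": 0,"rz": 0,"x": -40,"y": 0,"z": 20,"hand": 0},
    {"rx": 0,"ry": 0,"rz": 0,"x": 0,"y": 0,"z": 0,"hand": 0}
  ]
}}

```text
time_s: 16.62
eef_pos: [511.9, -221.5, 113.0]
ee_rot: [0.525, 0.476, 0.521, -0.475]
force: [-0.2, -0.7, -0.5]
grip_width: -0.002
```

Request:
{"op": "jog_arm", "data": {
  "increments": [
    {"rx": 0,"ry": 0,"rz": 0,"x": -20,"y": -50,"z": 10,"hand": 0},
    {"rx": 0,"ry": 0,"rz": 0,"x": 0,"y": -50,"z": 20,"hand": 0},
    {"rx": 0,"ry": 0,"rz": 0,"x": 0,"y": -50,"z": 20,"hand": 0},
    {"rx": 0,"ry": 0,"rz": 0,"x": 0,"y": -40,"z": 0,"hand": 0},
    {"rx": 0,"ry": 0,"rz": 0,"x": 0,"y": 0,"z": 0,"hand": 0}
  ]
}}

```text
time_s: 17.25
eef_pos: [324.6, -287.2, 129.3]
ee_rot: [0.522, 0.476, 0.523, -0.476]
force: [0.2, -0.4, -0.0]
grip_width: -0.002
```

Run:
```python
from h import *
plan(34,0,0)
a=capture("side")[:,:,::-1];cv2.imwrite("pics/side13.png",a)
cv2.imwrite("pics/side13z.png",cv2.resize(a[225:355,235:410],None,fx=4.5,fy=4.5,interpolation=cv2.INTER_CUBIC))
a=capture("top")[185:285,290:460,::-1]; cv2.imwrite("pics/top13z.png",cv2.resize(a,None,fx=4.7,fy=4.7,interpolation=cv2.INTER_CUBIC))
```

```text
pos [ 324.6 -287.2  129.3] guide [-59.4 193.8 129.3] F [ 0.2 -0.4 -0. ] t 17.25 w -0.0016773036866859481
rotvec 1 [3.141e+00 1.000e-03 2.000e-03]
rotvec -1 [-0.001 -0.001  0.001]
tgt [ 508.7074 -176.0496    0.    ] shift in current tool [129.3 193.8 -93.3]  in final tool [129.3 193.7 -93.4]
tool axes (cols) [[-0.0, 1.0, 0.09], [0.0, 0.09, -1.0], [-1.0, -0.0, -0.0]]
```

View pics/side13z.png

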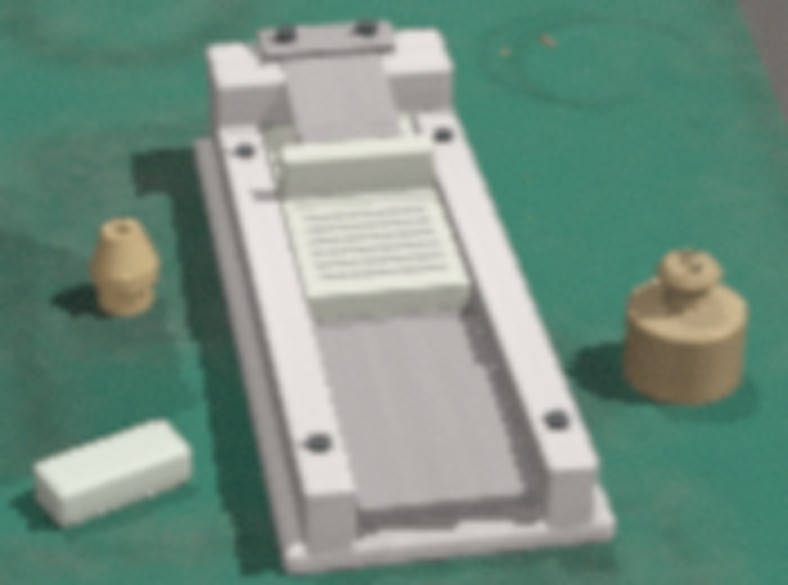

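View pics/top13z.png

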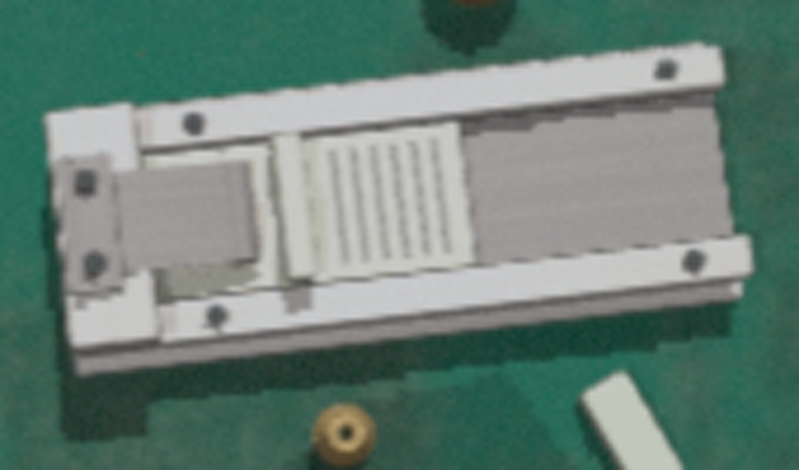

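Run:
```python
from h import *
T=lambda P:[(290+(u+.5)/4.7-.5,185+(v+.5)/4.7-.5) for u,v in P]
S=lambda P:[(235+(u+.5)/4.5-.5,225+(v+.5)/4.5-.5) for u,v in P]
for z in(26.,28.,30.):
  print(z,[gf(p).round(1) for p in ray("top",T([(459,122),(474,265)]),z)],[gf(p).round(1) for p in ray("side",S([(308,295),(469,280)]),z)])
print(sense()["force"]); finish_job()
```

```text
26.0 [array([ -6.8, -24.3,  26. ]), array([-5.3, 25.6, 26. ])] [array([-2.7, 24.8, 26. ]), array([ -2.6, -24.9,  26. ])]
28.0 [array([ -6.5, -23.9,  28. ]), array([-5. , 25.9, 28. ])] [array([-5.8, 25.2, 28. ]), array([ -5.7, -24.2,  28. ])]
30.0 [array([ -6.2, -23.6,  30. ]), array([-4.7, 26.1, 30. ])] [array([-8.8, 25.7, 30. ]), array([ -8.8, -23.6,  30. ])]
[-0.30468289 -0.19116899 -0.38120415]
the job is handed in; nothing more can be done
```

I pressed the carrier down with the shut fingertips at 13–19 N and pushed it along the guide under the leaf spring to the stop. Then I lifted the hand clear and handed the job in at about 17.4 s; no verdict was reported.

**Last checks**
- **Home position:** the push force rose to 37 N with no further motion. In the final pictures the tongue is under the leaf spring. The deck's rear edge is at guide x ≈ -5.5 mm in both views, which puts the front at about 104.5 mm, against the 105 mm stop. That figure is good to about 2 mm and assumes the deck top is at about 28 mm.
- **Height:** the two views agree best with the deck top at about 28 mm, which puts the underside at about 18 mm. So it lies below full height, and it looks level. The lift of the spring curl was not measured directly.
- **Surroundings:** the weight, rubber stick and collet look unmoved. The robot is well clear and reads about 0 N.

**What disagreed**
- **Tool height:** the visible fingertips stood about 33–38 mm higher than the reported TCP z. I checked this by parallax and shadow, and contact came at a reported z of about -6.5 mm. I set the pressing depth by force and pictures instead of the reported z.
- **Press during the push:** the downward force dropped to 11–12 N early in the push, so I pressed harder before the tongue reached the curl. It fell again to about 9–10 N as I pushed against the stop.

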